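Put away the porcelain-painting things by kind

ROBOT

A 6-joint arm with a two-finger parallel gripper is mounted at the origin on the work surface. World frame = base frame: x ahead of the robot, y to its left, z up, the work surface at z = 0. Lengths are in m, angles in rad, forces in N, time in s.
With the tool pointing down it reaches from about 0.325 to 1 m from the base axis. Payload 5.1 kg.
Tool frame: the origin (TCP) lies midway between the tips of the shut fingers; the grasp point (between the pads) lies 19 mm behind it (grip_point_offset is the distance from the TCP to the grasp point, in m); z points along the fingers, y is the line along which they close (so a half turn about z gives the same grasp; the last joint's range is limited). The gripper opens to 85 mm and grips with 20 to 120 N. Pads are 22 mm wide; open, the fingers measure 114 mm over their backs; the gripper's body (76 mm by 85 mm) begins 54 mm behind the grasp point. The pads swing forward as they close: fully open they stand 13 mm farther back than shut.
Start: joints at [1.102, 0.124, 1.65, -0, 1.367, -0.083], TCP at [0.245, 0.602, 0.231] pointing down, gripper open.
Joint ranges: [-2.61, 2.61], [-1.02, 2.33], [0.03, 2.71], [-1.35, 4.49], [0.32, 2.68], [-2.91, 2.91]. Speed limits (rad/s): [2.57, 2.57, 3.14, 3.14, 3.14, 3.14].

INTERFACE

Orientations are given as a rotation vector (axis times angle).
In Python, from plant import * gives the robot as it stands. The module is installed in compiled form; this text tells all that it offers.
- The arm moves only by the shell command python3 -m creep 'ROWS' [OPENING] [FORCE]. ROWS is JSON, a list of rows, each an object of numbers: "x", "y", "z": the shift along the tool's x, y, z in m; "wx", "wy", "wz": the turn, a rotation vector about the tool's x, y, z in degrees. A call has 1 to 10 rows; each row shifts and turns the commanded pose from where the row before left it, along the tool's axes as they then stand; what a row does not reach is not made up. A row lasts 1/8 s, in which the tool goes at most 62.5 mm and 10.7 degrees, less where a joint would pass 70% of its speed; a pose out of reach is approached as far as the arm can. A call with a gripper value outside its range is refused whole. OPENING is the finger opening in m, from 0 to 0.0854, set as the call begins (- or left out, the last holds). The fingers move at their own pace and stop on an object; FORCE is the grip in N (left out, the last holds). Time passes only in rows, so rows that do not move let the fingers close. It gives the time, the measured TCP pose, the force, the opening and the grip force at its end, in the units of the state.
- read_state(): the state, without advancing time (a new reading comes with each control period).
- capture(name): name is "scene" or "top" or "wrist"; returns (picture, depth): 480x640x3 uint8, blue, green, red; 480x640 float32, m along the optical axis (not along the pixel's ray), 0 where there is no reading.
- get_calibration(name): a dict with "intrinsics" (3x3 intrinsics, pixels), "R" (3x3) and "t" (3): a world point X has camera coordinates R X + t; the wrist camera has in their place "mount" (4x4, takes a point from camera to tool coordinates, whose origin is the TCP and whose axes are the flange's). Camera axes: x right, y down, z forward; pixel columns grow to the right and rows downward; lengths in m; the calibration is good to about 2 mm. A picture is of the moment at which its call begins: read the wrist's pose just before it. get_calibration takes no time and is no camera call.
- job_done(): hands the job in; it is judged then, once.
The state is a dict: "time_s": time; "joint_pos": joint angles; "dq": joint speeds; "tau": joint torques, N m; "tool_pos": TCP position; "orientation": TCP orientation; "force": force on the tool from outside, world axes, zero at the start; "torque": the same for the moment, N m; "finger_gap": opening from 0.0 (shut) to 1.0 (fully open); "gripper_force": force on a finger pad.
Only numpy, scipy, OpenCV 4.12 (cv2) and the standard library are available. Lean on these libraries where they do the work, as an engineer would, in place of code of your own. Each camera call takes 0.05 s, during which the arm holds its last target. There are 200 camera calls.

TASK

Sort the things into their trays: the two paint pots go upright in the navy tray, each in the bay whose floor has the colour of its lid; the two stone seals go upright in the white tray, one to each bay (either way round); and the palette knife goes wholly inside, flat on the floor of, the cork-lined wooden tray. Leave the white saucer and the orange-lidded cream jar where they are.

Things in the scene. Friction and masses are not known exactly. Their poses are not given: they have to be found in the camera images.
- pot_blue: Small round paint pot, all blue with a thin paper band, standing upright, loose, about 90 g: 42 mm diameter, with a 44 mm diameter lid over its top 14 mm, 48 mm high in all. Origin: centre of its underside; z is its axis, up.
- pot_red: The same paint pot, all red: 42 mm diameter, 44 mm diameter lid over the top 14 mm, 48 mm high, loose, about 90 g. Origin: centre of its underside; z is its axis, up.
- seal_cream: Cream stone seal (signature stamp), red at the foot, standing upright, loose, about 100 g: square block 30 x 30 mm and 42 mm high, with a 22 mm round knob on top (54 mm high in all). Origin: centre of its underside; x and y square to its side faces, z up.
- seal_green: Green stone seal of the same shape: 30 x 30 mm block 42 mm high, knob on top to 54 mm, loose, about 100 g. Origin: centre of its underside; x and y square to its side faces, z up.
- knife: Palette knife lying flat, loose, about 60 g, 140 mm long along its x axis. Wooden handle from x = -70 to +10 mm, 18 mm wide (y) and 16 mm high; brass neck to x = 23 mm; steel blade from x = 20 to 70 mm, 22 mm wide, 3 mm thick, 6 to 9 mm above its underside. It balances near x = -20 mm. Origin: middle of its length, at underside level; z up.
- pot_tray: Navy tray, 90 mm (its x) by 170 mm (its y). Fixed. Origin: centre of its underside on the table; z up. Walls 5 mm thick, rim 18 mm above the table, floor top 5 mm above the table. A 5 mm wall across the middle, as high as the rim, makes two bays, each 80 mm (x) by 77 mm (y) inside, centred at y = +41 mm (blue floor) and y = -41 mm (red floor).
- seal_tray: White tray, 90 mm (its x) by 170 mm (its y). Fixed. Origin: centre of its underside on the table; z up. Walls 5 mm thick, rim 18 mm above the table, floor top 5 mm above the table. A 5 mm wall across the middle, as high as the rim, makes two white bays, each 80 mm (x) by 77 mm (y) inside, centred at y = +41 mm and y = -41 mm.
- knife_tray: Dark wooden tray with a cork floor, 110 mm (its x) by 170 mm (its y), one compartment of 100 by 160 mm inside: the knife fits along its y. Fixed. Origin: centre of its underside on the table; z up. Walls 5 mm thick, rim 18 mm above the table, floor top 5 mm above the table.
- saucer: Small white bowl-shaped mixing saucer, 60 mm diameter, 18 mm high, loose; a bystander to be left alone. Origin: centre of its underside.
- cream_jar: White jar with an orange lid, 52 mm diameter, 50 mm high, loose; a bystander to be left alone. Origin: centre of its underside.
Things that resemble listed ones, but are neither listed nor needed, are in the scene too. Of the things shaped like the pot_blue, the blue one is meant.

How it is judged:
At the end, for the whole second after the job is handed in: Blue pot in the blue bay, red pot in the red bay of the navy tray, seals one in each bay of the white tray (upright within 0.1 rad, on the floor within 4 mm); knife inside the wooden tray (flat within 0.04 rad, on the floor within 2.5 mm); all at rest; saucer and jar moved under 20 mm (x of pot_blue in the frame of pot_tray between -0.03 and 0.03 m and y of pot_blue in the frame of pot_tray between 0.012 and 0.07 m and z of pot_blue in the frame of pot_tray between 0.002 and 0.009 m and angle between each of pot_blue, pot_red's own z axis and vertical below 0.1 rad and linear speed of each of pot_blue, pot_red, knife below 0.02 m/s and angular speed of each of pot_blue, pot_red, knife below 0.2 rad/s and x of pot_red in the frame of pot_tray between -0.03 and 0.03 m and y of pot_red in the frame of pot_tray between -0.07 and -0.012 m and z of pot_red in the frame of pot_tray between 0.002 and 0.009 m and (((x of seal_cream in the frame of seal_tray between -0.03 and 0.03 m and y of seal_cream in the frame of seal_tray between 0.012 and 0.07 m and z of seal_cream in the frame of seal_tray between 0.002 and 0.009 m and angle between seal_cream's own z axis and vertical below 0.1 rad and linear speed of seal_cream below 0.02 m/s and angular speed of seal_cream below 0.2 rad/s) and (x of seal_green in the frame of seal_tray between -0.03 and 0.03 m and y of seal_green in the frame of seal_tray between -0.07 and -0.012 m and z of seal_green in the frame of seal_tray between 0.002 and 0.009 m and angle between seal_green's own z axis and vertical below 0.1 rad and linear speed of seal_green below 0.02 m/s and angular speed of seal_green below 0.2 rad/s)) or ((x of seal_cream in the frame of seal_tray between -0.03 and 0.03 m and y of seal_cream in the frame of seal_tray between -0.07 and -0.012 m and z of seal_cream in the frame of seal_tray between 0.002 and 0.009 m and angle between seal_cream's own z axis and vertical below 0.1 rad and linear speed of seal_cream below 0.02 m/s and angular speed of seal_cream below 0.2 rad/s) and (x of seal_green in the frame of seal_tray between -0.03 and 0.03 m and y of seal_green in the frame of seal_tray between 0.012 and 0.07 m and z of seal_green in the frame of seal_tray between 0.002 and 0.009 m and angle between seal_green's own z axis and vertical below 0.1 rad and linear speed of seal_green below 0.02 m/s and angular speed of seal_green below 0.2 rad/s))) and x of knife in the frame of knife_tray between -0.045 and 0.045 m and y of knife in the frame of knife_tray between -0.07 and 0.07 m and z of knife in the frame of knife_tray between 0.002 and 0.0075 m and angle between knife's own z axis and vertical below 0.04 rad); the robot touches nothing.
It fails at once if the saucer is shifted more than 20 mm (distance of saucer from where it was at the start of the episode above 0.02 m).
It fails at once if the cream jar is shifted more than 20 mm (distance of cream_jar from where it was at the start of the episode above 0.02 m).
It also fails if it takes over 120 s, if anything falls off the work surface, if the arm or the gripper's body presses on something with over 40 N, if the wrist force passes 120 N, or if a joint passes its speed limit or range.

## Working session

There is one attempt and no reset: what is moved stays moved. The work goes in short steps, Python scripts to look and compute and a shell command to move; the robot and the scene stay as the last step left them, time stands still between calls to the robot, and variables do not carry over. Pictures are saved under pics/ and viewed, at most 14 in all, crops included, and the job is handed in when it is done.

```bash
mkdir -p pics
python3 - <<'E'
from plant import *
import cv2
for n in("scene","top"):
    p,d=capture(n); cv2.imwrite(f"pics/{n}0.png",p); 
    c=get_calibration(n); print(n,c, (d>0).mean())
print(get_calibration("wrist")); s=read_state(); print(s['time_s'],s['tool_pos'],s['orientation'],s['finger_gap'])
E
```

```text
scene {'intrinsics': array([[548.51461498,   0.        , 314.48634495],
       [  0.        , 548.51461498, 234.80409905],
       [  0.        ,   0.        ,   1.        ]]), 'R': array([[-0.20439235,  0.97887082, -0.00597302],
       [ 0.81935552,  0.16773981, -0.54819694],
       [-0.53561207, -0.11694129, -0.83632795]]), 't': array([ 0.08452192, -0.38229945,  1.58306541])} 0.9959375
top {'intrinsics': array([[469.34461553,   0.        , 317.62864658],
       [  0.        , 469.34461553, 236.2971189 ],
       [  0.        ,   0.        ,   1.        ]]), 'R': array([[-0.0225311 , -0.99959741, -0.01724455],
       [-0.99378489,  0.02427427, -0.10863863],
       [ 0.1090135 ,  0.01468963, -0.99393172]]), 't': array([0.01239579, 0.49282493, 0.80166268])} 0.9961881510416667
{'intrinsics': array([[395.17512046,   0.        , 318.14491225],
       [  0.        , 395.17512046, 234.45056503],
       [  0.        ,   0.        ,   1.        ]]), 'mount': array([[ 1.73285339e-03, -9.61237309e-01, -2.75716942e-01,
         6.96504663e-02],
       [ 9.99998471e-01,  1.73001480e-03,  2.53506277e-04,
        -4.22877814e-04],
       [ 2.33314699e-04, -2.75716960e-01,  9.61238838e-01,
        -1.42354073e-01],
       [ 0.00000000e+00,  0.00000000e+00,  0.00000000e+00,
         1.00000000e+00]])}
0.1 [0.24437569 0.60170581 0.23017799] [-6.02240742e-01 -3.08278008e+00  2.81066897e-03] 1.0008309474794648
```

View pics/scene0.png

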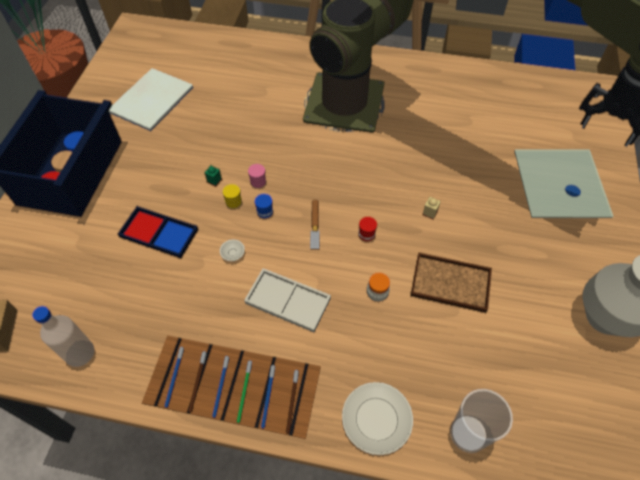

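View pics/top0.png

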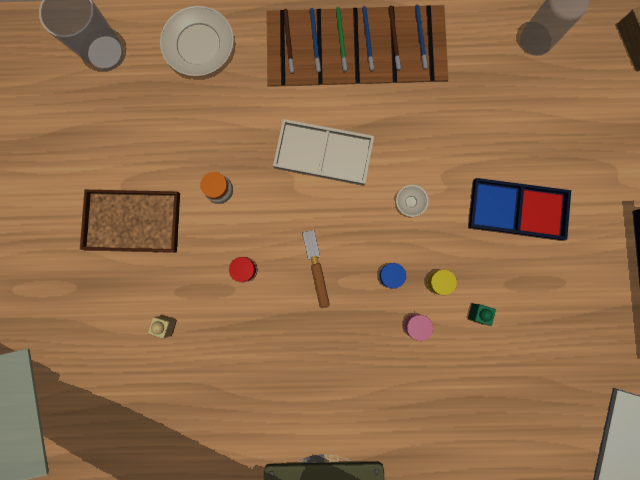

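The scene view confirms the set-up. The top view shows:
- **Pots:** red (242,269), blue (393,275). The yellow and pink ones are decoys.
- **Seals:** green (482,315), cream (161,327).
- **Knife:** (316,268), with the blade toward the top of the picture.
- **Trays:** navy (520,209), white (323,152), cork (130,221).
- **Bystanders:** jar (215,187), saucer (412,201).

Next I'll measure them using both views.

```bash
cat > h.py <<'E'
from plant import *
import numpy as np, cv2
from scipy.spatial.transform import Rotation as Ro
def cam(n):
    c=get_calibration(n)
    if n!="wrist": return c["intrinsics"],c["R"].T,-c["R"].T@c["t"]
    s=read_state(); R=Ro.from_rotvec(s["orientation"]).as_matrix(); m=c["mount"]
    return c["intrinsics"],R@m[:3,:3],R@m[:3,3]+np.array(s["tool_pos"])
def rays(C,px):
    px=np.atleast_2d(np.asarray(px,float)); K,R,o=C
    return (R@np.linalg.inv(K)@np.c_[px,np.ones(len(px))].T).T,o
def plane(C,px,z):
    d,o=rays(C,px); return o+d*((z-o[2])/d[:,2])[:,None]
def depth(C,px,dep):
    d,o=rays(C,px); return o+d*np.asarray(dep)[:,None]
def tri(C1,p1,C2,p2):
    a,o1=rays(C1,p1);b,o2=rays(C2,p2);a=a[0];b=b[0]
    t=np.linalg.lstsq(np.c_[a,-b],o2-o1,rcond=None)[0]
    P,Q=o1+a*t[0],o2+b*t[1]; return (P+Q)/2,np.linalg.norm(P-Q)
def blob(img,seed,r,lo,hi):
    h=cv2.cvtColor(img,cv2.COLOR_BGR2HSV); m=cv2.inRange(h,np.array(lo),np.array(hi))
    if lo[0]==0 and hi[0]<=6: m|=cv2.inRange(h,np.array((172,)+tuple(lo[1:])),np.array((180,)+tuple(hi[1:])))
    k=np.zeros_like(m); cv2.circle(k,seed,r,255,-1); m&=k
    cs=cv2.findContours(m,cv2.RETR_EXTERNAL,cv2.CHAIN_APPROX_NONE)[0]
    c=max(cs,key=cv2.contourArea); f=np.zeros_like(m); cv2.drawContours(f,[c],-1,255,-1); return c,f
def go(x,y,z=None,yaw=None):
    """print tool-axis shift to reach TCP x,y,z, and turn (deg) so tool y is along yaw (deg, mod 180)"""
    s=read_state(); R=Ro.from_rotvec(s["orientation"]).as_matrix(); p=np.array(s["tool_pos"])
    t=R.T@(np.array([x,y,p[2] if z is None else z])-p)
    print("shift mm",np.round(t*1e3,1))
    if yaw is not None:
        w=-((yaw-np.degrees(np.arctan2(R[1,1],R[0,1]))+90)%180-90); print("turn wz",round(w,1))
    print("t",round(s["time_s"],2),"tcp",np.round(p,4),"q",np.round(s["joint_pos"],2),"tilt",np.round(np.degrees(np.arccos(-R[2,2])),2))
E
python3 - <<'E'
from h import *
T,S=cam("top"),cam("scene"); ti,td=capture("top"); si,sd=capture("scene")
spec={"red":((242,269),18,(0,120,60),(6,255,255),(368,226),16),
"blue":((393,275),18,(100,120,50),(130,255,255),(264,205),16),
"green":((484,315),18,(65,80,20),(95,255,255),(213,175),15),
"cream":((161,327),15,(20,35,110),(35,160,255),(432,206),14),
"orange":((214,185),20,(5,150,120),(15,255,255),(378,283),16),
"redbay":((542,212),30,(0,120,60),(6,255,255),(143,227),25),
"bluebay":((496,206),30,(100,150,90),(130,255,255),(175,237),25)}
for k,(ts,tr,lo,hi,ss,sr) in spec.items():
    out=[]
    for C,i,d,s,r in((T,ti,td,ts,tr),(S,si,sd,ss,sr)):
        c,f=blob(i,s,r,lo,hi); y,x=np.nonzero((f>0)&(d>0)); P=depth(C,np.c_[x,y],d[y,x])
        zt=np.percentile(P[:,2],92); q=P[P[:,2]>zt-.006]; 
        (cx,cy),rad=cv2.minEnclosingCircle(q[:,:2].astype(np.float32)); out.append((round(zt,4),np.round([cx,cy,rad],4),len(x)))
        if C is T: rc=cv2.minAreaRect(c); W=plane(T,cv2.boxPoints(rc),zt); e=W[1]-W[0]; e2=W[2]-W[1]
    print(k,out,"rect c",np.round(W.mean(0),4),"sides",np.round([np.hypot(*e[:2]),np.hypot(*e2[:2])],3),"ang",np.round([np.degrees(np.arctan2(e[1],e[0])),np.degrees(np.arctan2(e2[1],e2[0]))],1))
# things rising above the table by depth from top (knife, trays, saucer)
v,u=np.indices(td.shape); P=depth(T,np.c_[u.ravel(),v.ravel()],td.ravel()).reshape(480,640,3)
m=((P[...,2]>.0035)&(td>0)).astype(np.uint8)*255
print("table z",np.percentile(P[...,2][250:400,250:300],[5,50,95]))
for n,s in{"knife":(319,285),"saucer":(412,201),"sealtray":(323,152),"knifetray":(130,221),"pottray":(520,209)}.items():
    k=np.zeros_like(m); cv2.circle(k,s,60 if 'tray' in n else 45 if n=="knife" else 25,255,-1); k&=m
    c=max(cv2.findContours(k,0,1)[0],key=cv2.contourArea); f=np.zeros_like(m); cv2.drawContours(f,[c],-1,255,-1)
    z=np.percentile(P[f>0][:,2],95); rc=cv2.minAreaRect(c); W=plane(T,cv2.boxPoints(rc),z); e=W[1]-W[0]; e2=W[2]-W[1]
    print(n,"z95",round(z,4),"zmed",round(np.median(P[f>0][:,2]),4),"c",np.round(W.mean(0),4),np.round([np.hypot(*e[:2]),np.hypot(*e2[:2])],3),np.round([np.degrees(np.arctan2(e[1],e[0])),np.degrees(np.arctan2(e2[1],e2[0]))],1))
E
```

```text
red [(np.float64(0.0495), array([0.4373, 0.1334, 0.0219]), 539), (np.float64(0.0513), array([0.4405, 0.1341, 0.0214]), 321)] rect c [0.4375 0.1301 0.0495] sides [0.046 0.041] ang [-91.4 179.5]
blue [(np.float64(0.0496), array([ 0.4212, -0.1255,  0.0215]), 505), (np.float64(0.0516), array([ 0.4245, -0.1244,  0.0212]), 257)] rect c [ 0.4214 -0.1251  0.0496] sides [0.042 0.041] ang [-91.3 177.6]
green [(np.float64(0.0524), array([ 0.3507, -0.2793,  0.0107]), 392), (np.float64(0.0508), array([ 0.3599, -0.2779,  0.0128]), 173)] rect c [ 0.3533 -0.2708  0.0524] sides [0.028 0.039] ang [ -19.2 -107.3]
cream [(np.float64(0.0525), array([0.3419, 0.2766, 0.0106]), 289), (np.float64(0.0545), array([0.346 , 0.2776, 0.0097]), 134)] rect c [0.3428 0.2729 0.0525] sides [0.029 0.028] ang [ -18.1 -109.1]
orange [(np.float64(0.0516), array([0.586 , 0.1809, 0.0234]), 542), (np.float64(0.0538), array([0.5873, 0.1812, 0.0242]), 339)] rect c [0.5855 0.1814 0.0516] sides [0.044 0.044] ang [-91.5 179.9]
redbay [(np.float64(0.0077), array([ 0.5292, -0.4031,  0.0499]), 1611), (np.float64(0.0124), array([ 0.5328, -0.4035,  0.0534]), 768)] rect c [ 0.5289 -0.4026  0.0077] sides [0.077 0.071] ang [ -9.5 -97.4]
bluebay [(np.float64(0.0075), array([ 0.543 , -0.3223,  0.0504]), 1567), (np.float64(0.0111), array([ 0.5447, -0.3174,  0.052 ]), 752)] rect c [ 0.5418 -0.3212  0.0075] sides [0.074 0.072] ang [-10.3 -98.8]
table z [-0.00279941 -0.0003312   0.00234637]
knife z95 0.0175 zmed 0.0141 c [0.4273 0.0033 0.0175] [0.022 0.12 ] [ -78.8 -168.8]
saucer z95 0.019 zmed 0.0124 c [ 0.5543 -0.1695  0.019 ] [0.057 0.056] [-91.5 177.3]
sealtray z95 0.0187 zmed 0.0056 c [ 0.6489 -0.012   0.0187] [0.095 0.171] [ -11.3 -102.8]
knifetray z95 0.0183 zmed 0.006 c [0.5322 0.3398 0.0183] [0.113 0.18 ] [  0.5 -92.9]
pottray z95 0.0188 zmed 0.0063 c [ 0.5344 -0.3601  0.0188] [0.095 0.177] [ -9.9 -98.5]
```

```bash
python3 -c "
from h import *
go(.344,.277,.16,71.5)"
```

```text
shift mm [-214.5 -263.4   70.8]
turn wz -3.6
t 0.2 tcp [0.2444 0.6019 0.2305] q [ 1.1   0.12  1.65  0.    1.37 -0.08] tilt 0.08
```

```bash
python3 -m creep '[{"x":-0.027,"y":-0.033,"z":0.008},{"x":-0.027,"y":-0.033,"z":0.009},{"x":-0.027,"y":-0.033,"z":0.009},{"x":-0.027,"y":-0.033,"z":0.009},{"x":-0.027,"y":-0.033,"z":0.009},{"x":-0.027,"y":-0.033,"z":0.009},{"x":-0.027,"y":-0.033,"z":0.009},{"x":-0.026,"y":-0.032,"z":0.009},{"wz":-3.5},{}]' 0.06 40
cat > look.py <<'E'
from h import *
import sys
C=cam("wrist"); i,d=capture("wrist"); cv2.imwrite(f"pics/{sys.argv[1]}.png",i); np.savez(f"pics/{sys.argv[1]}",i=i,d=d,K=C[0],R=C[1],o=C[2])
go(0,0)
E
python3 look.py w1
```

```text
shift mm [-0.000e+00 -6.497e+02  6.000e-01]
t 0.25 tcp [0.2445 0.602  0.2307] q [ 1.1   0.12  1.65  0.    1.37 -0.08] tilt 0.06invalid input at $[0]: expected keys x, y, z, wx, wy, wz
```

View pics/w1.png

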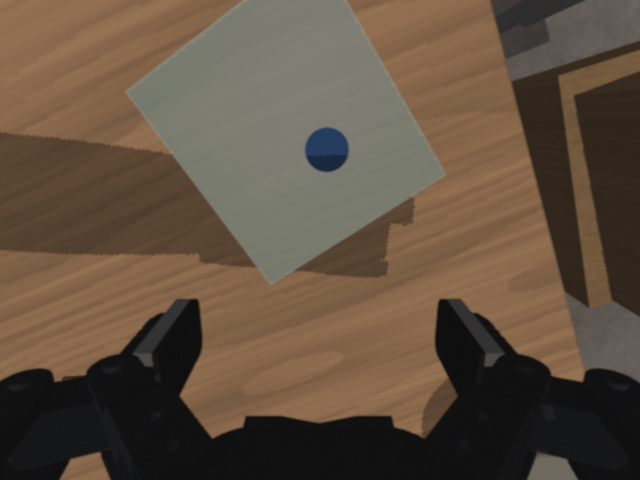

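The rows need all six keys, so nothing moved. The picture only shows the start area (the mat with a blue blob).

```bash
python3 -m creep '[{"x":-0.027,"y":-0.033,"z":0.008,"wx":0,"wy":0,"wz":0},{"x":-0.027,"y":-0.033,"z":0.009,"wx":0,"wy":0,"wz":0},{"x":-0.027,"y":-0.033,"z":0.009,"wx":0,"wy":0,"wz":0},{"x":-0.027,"y":-0.033,"z":0.009,"wx":0,"wy":0,"wz":0},{"x":-0.027,"y":-0.033,"z":0.009,"wx":0,"wy":0,"wz":0},{"x":-0.027,"y":-0.033,"z":0.009,"wx":0,"wy":0,"wz":0},{"x":-0.027,"y":-0.033,"z":0.009,"wx":0,"wy":0,"wz":0},{"x":-0.026,"y":-0.032,"z":0.009,"wx":0,"wy":0,"wz":0},{"x":0,"y":0,"z":0,"wx":0,"wy":0,"wz":-3.5},{"x":0,"y":0,"z":0,"wx":0,"wy":0,"wz":0}]' 0.06 40
python3 look.py w2
```

```text
time_s: 1.5
tool_pos: [0.345, 0.2772, 0.1603]
orientation: [0.51, 3.1, 0.0]
force: [0.6, 1.1, -0.2]
finger_gap: 0.704
gripper_force: 0.0
shift mm [ 2.379e+02 -3.734e+02 -1.000e-01]
t 1.55 tcp [0.3449 0.2776 0.1605] q [ 0.56 -0.3   2.17  0.    1.27 -0.69] tilt 0.02
```

View pics/w2.png

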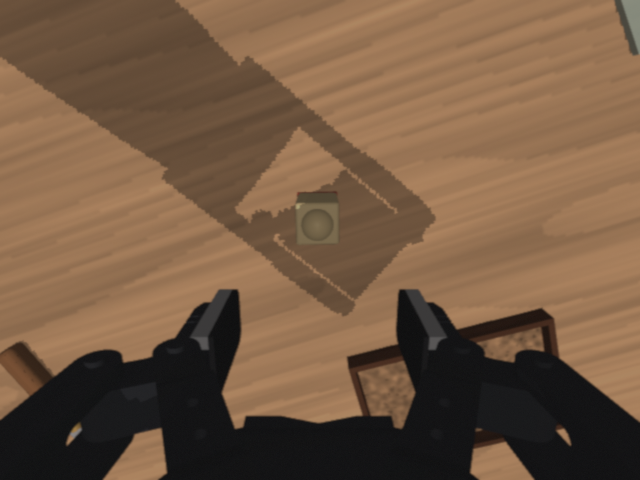

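The cream seal is at about (317,222), its sides parallel to the fingers. I'll cast the knob centre and the block's top face to get its position.

```bash
cat > m.py <<'E'
from h import *
import sys
def load(n):
    f=np.load(f"pics/{n}.npz"); return f["i"],f["d"],(f["K"],f["R"],f["o"])
def meas(n,seed,r,lo,hi,band=.006):
    """top z from depth, centre of the top points (knob/lid/handle), rect sides and angles of blob cast at its top"""
    i,d,C=load(n); c,f=blob(i,seed,r,lo,hi); y,x=np.nonzero((f>0)&(d>0)); P=depth(C,np.c_[x,y],d[y,x])
    zt=np.percentile(P[:,2],95); q=P[P[:,2]>zt-band]
    (a,b),rr=cv2.minEnclosingCircle(q[:,:2].astype(np.float32))
    W=plane(C,cv2.boxPoints(cv2.minAreaRect(c)),zt); e,g=W[1]-W[0],W[2]-W[1]
    print("zt",round(zt,4),"circ",np.round([a,b,rr],4),"mean",np.round(q.mean(0),4),"rect",np.round(W.mean(0)[:2],4),
      np.round([np.hypot(*e[:2]),np.hypot(*g[:2])],3),np.round([np.degrees(np.arctan2(v[1],v[0])) for v in(e,g)],1),"px",x.min(),x.max(),y.min(),y.max())
    return a,b
E
python3 - <<'E'
from m import *
a,b=meas("w2",(317,218),34,(20,35,50),(36,200,255))
i,d,C=load("w2"); h=cv2.cvtColor(i,cv2.COLOR_BGR2HSV); print(h[235,302],h[222,317],h[260,317],h[150,300])
print(plane(C,[[317.5,224.5]],.054))
go(a,b,.008,None)
E
```

```text
zt 0.0428 circ [0.327  0.2685 0.0022] mean [0.3268 0.2685 0.0416] rect [0.3267 0.2687] [0.003 0.003] [ 71.4 -19.3] px 296 300 204 209
[ 19  92 122] [ 19  92 122] [ 14 113 108] [ 14 114 161]
[[0.33989743 0.27808225 0.054     ]]
shift mm [ 14.1 -14.4 152.5]
t 1.55 tcp [0.3449 0.2776 0.1605] q [ 0.56 -0.3   2.17  0.    1.27 -0.69] tilt 0.02
```

```bash
cat >> m.py <<'E'
def hm(n,seed,r,zmin,band=.005):
    """same, but the blob is what stands above zmin by depth"""
    i,d,C=load(n); v,u=np.indices(d.shape); P=depth(C,np.c_[u.ravel(),v.ravel()],d.ravel()).reshape(480,640,3)
    m=((P[...,2]>zmin)&(d>0)).astype(np.uint8)*255; k=np.zeros_like(m); cv2.circle(k,seed,r,255,-1); m&=k
    c=max(cv2.findContours(m,0,1)[0],key=cv2.contourArea); f=np.zeros_like(m); cv2.drawContours(f,[c],-1,255,-1)
    Q=P[(f>0)&(m>0)]; zt=np.percentile(Q[:,2],95); q=Q[Q[:,2]>zt-band]; (a,b),rr=cv2.minEnclosingCircle(q[:,:2].astype(np.float32))
    (ra,rb),sz,an=cv2.minAreaRect(Q[:,:2].astype(np.float32))
    print("zt",round(zt,4),"circ",np.round([a,b,rr],4),"mean",np.round(q.mean(0),4),"all-rect",np.round([ra,rb],4),np.round(sz,4),round(an,1))
    return (a,b),(ra,rb)
E
python3 - <<'E'
from m import *
t,r=hm("w2",(317,218),34,.03)
go(*r,.008,None)
E
```

```text
zt 0.053 circ [0.3424 0.2772 0.0099] mean [0.3417 0.2772 0.0512] all-rect [0.3424 0.2771] [0.03   0.0304] 72.2
shift mm [  2.3  -1.4 152.5]
t 1.55 tcp [0.3449 0.2776 0.1605] q [ 0.56 -0.3   2.17  0.    1.27 -0.69] tilt 0.02
```

```bash
python3 -m creep '[{"x":0.002,"y":-0.001,"z":0.03,"wx":0,"wy":0,"wz":0.5},{"x":0,"y":0,"z":0.04,"wx":0,"wy":0,"wz":0},{"x":0,"y":0,"z":0.04,"wx":0,"wy":0,"wz":0},{"x":0,"y":0,"z":0.03,"wx":0,"wy":0,"wz":0},{"x":0,"y":0,"z":0.012,"wx":0,"wy":0,"wz":0},{"x":0,"y":0,"z":0,"wx":0,"wy":0,"wz":0},{"x":0,"y":0,"z":0,"wx":0,"wy":0,"wz":0}]' 0.06 40
python3 -m creep '[{"x":0,"y":0,"z":0,"wx":0,"wy":0,"wz":0},{"x":0,"y":0,"z":0,"wx":0,"wy":0,"wz":0},{"x":0,"y":0,"z":0,"wx":0,"wy":0,"wz":0},{"x":0,"y":0,"z":0,"wx":0,"wy":0,"wz":0},{"x":0,"y":0,"z":0,"wx":0,"wy":0,"wz":0}]' 0.01 40
python3 -m creep '[{"x":0,"y":0,"z":-0.03,"wx":0,"wy":0,"wz":0},{"x":0,"y":0,"z":-0.05,"wx":0,"wy":0,"wz":0},{"x":0,"y":0,"z":-0.05,"wx":0,"wy":0,"wz":0},{"x":0,"y":0,"z":0,"wx":0,"wy":0,"wz":0}]'
python3 - <<'E'
from h import *
# seal tray from top pic rect: centre (.649,-.012), yaw about -12; refine via both edges
a=np.radians(-12.0); c=np.array([.649,-.012]); yv=np.array([-np.sin(a),np.cos(a)])
for s in(.041,-.041): print(c+s*yv)
p=c+.041*yv; go(*p,.138,78)
E
```

```text
time_s: 2.42
tool_pos: [0.3437, 0.2782, 0.0098]
orientation: [0.521, 3.096, 0.003]
force: [0.3, 0.6, 1.1]
finger_gap: 0.705
gripper_force: 0.0
time_s: 3.05
tool_pos: [0.3436, 0.2779, 0.0095]
orientation: [0.521, 3.097, 0.002]
force: [-0.5, -0.3, 5.4]
finger_gap: 0.345
gripper_force: 40.7
time_s: 3.55
tool_pos: [0.3451, 0.2789, 0.143]
orientation: [0.52, 3.091, 0.01]
force: [0.6, 0.5, -1.2]
finger_gap: 0.347
gripper_force: 40.1
[0.65752438 0.02810405]
[ 0.64047562 -0.05210405]
shift mm [-377.2 -134.8    6.2]
turn wz -7.1
t 3.55 tcp [0.3451 0.2789 0.143 ] q [ 0.56 -0.29  2.19  0.    1.23 -0.68] tilt 0.54
```

```bash
python3 -m creep '[{"x":-0.0377,"y":-0.0135,"z":0,"wx":0,"wy":0,"wz":0},{"x":-0.0377,"y":-0.0135,"z":0,"wx":0,"wy":0,"wz":0},{"x":-0.0377,"y":-0.0135,"z":0,"wx":0,"wy":0,"wz":0},{"x":-0.0377,"y":-0.0135,"z":0,"wx":0,"wy":0,"wz":0},{"x":-0.0377,"y":-0.0135,"z":0,"wx":0,"wy":0,"wz":0},{"x":-0.0377,"y":-0.0135,"z":0,"wx":0,"wy":0,"wz":0},{"x":-0.0377,"y":-0.0135,"z":0,"wx":0,"wy":0,"wz":0},{"x":-0.0377,"y":-0.0135,"z":0,"wx":0,"wy":0,"wz":0},{"x":-0.0377,"y":-0.0135,"z":0,"wx":0,"wy":0,"wz":0},{"x":-0.0377,"y":-0.0135,"z":0,"wx":0,"wy":0,"wz":0}]'
python3 -m creep '[{"x":0,"y":0,"z":0,"wx":0,"wy":0,"wz":-7},{"x":0,"y":0,"z":0,"wx":0,"wy":0,"wz":0}]'
python3 look.py w3; python3 -c "
from h import *
go(.6575,.0281,.0155,78)"
```

```text
time_s: 4.8
tool_pos: [0.6543, 0.0255, 0.1356]
orientation: [-0.521, -3.094, 0.001]
force: [-0.6, -0.7, -1.3]
finger_gap: 0.342
gripper_force: 40.0
time_s: 5.05
tool_pos: [0.6536, 0.026, 0.1356]
orientation: [-0.334, -3.12, 0.0]
force: [-0.1, 0.7, 0.3]
finger_gap: 0.351
gripper_force: 39.9
shift mm [ 633.1 -164.2    2.2]
t 5.1 tcp [0.6535 0.0264 0.1361] q [-0.04  0.21  1.72  0.    1.22 -1.4 ] tilt 0.19
shift mm [ -3.9   2.6 120.6]
turn wz -0.2
t 5.1 tcp [0.6535 0.0264 0.1361] q [-0.04  0.21  1.72  0.    1.22 -1.4 ] tilt 0.19
```

View pics/w3.png

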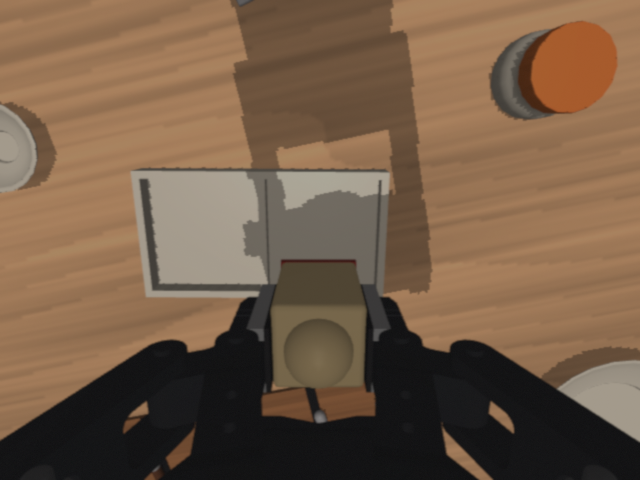

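The tray's rim corners are at (133,172), (389,171) and (147,297). Its right bay lies below the gripped seal, which is straight in the fingers.

Run:
```python
from m import *
i,d,C=load("w3"); W=plane(C,[[133,172],[389,171],[147,297]],.018); print(np.round(W,4)); Y=W[1]-W[0]; X=W[0]-W[2]
print(np.linalg.norm(Y),np.linalg.norm(X),np.degrees(np.arctan2(Y[1],Y[0])))
ctr=(W[1]+W[2])/2; yh=Y/np.linalg.norm(Y); print(ctr, ctr+.041*yh,ctr-.041*yh)
print([d[r,c] for r,c in((172,200),(230,200))], depth(C,[[200,172],[200,230]],[d[172,200],d[230,200]])[:,2])
b=ctr+.041*yh; go(b[0],b[1],.0155)
```

```text
[[ 0.5907 -0.0851  0.018 ]
 [ 0.6253  0.0791  0.018 ]
 [ 0.6776 -0.1051  0.018 ]]
0.1677326240262348 0.08912745319763292 78.10525841193173
[ 0.65141225 -0.01300339  0.018     ] [0.65986294 0.02711626 0.018     ] [ 0.64296156 -0.05312303  0.018     ]
[np.float32(0.0), np.float32(0.28249845)] [0.27828047 0.00562283]
shift mm [ -6.4   2.1 120.6]
t 5.1 tcp [0.6535 0.0264 0.1361] q [-0.04  0.21  1.72  0.    1.22 -1.4 ] tilt 0.19
```

```bash
python3 -m creep '[{"x":-0.005,"y":0.002,"z":0.03,"wx":0,"wy":0,"wz":0},{"x":0,"y":0,"z":0.04,"wx":0,"wy":0,"wz":0},{"x":0,"y":0,"z":0.03,"wx":0,"wy":0,"wz":0},{"x":0,"y":0,"z":0.015,"wx":0,"wy":0,"wz":0},{"x":0,"y":0,"z":0.005,"wx":0,"wy":0,"wz":0},{"x":0,"y":0,"z":0,"wx":0,"wy":0,"wz":0},{"x":0,"y":0,"z":0,"wx":0,"wy":0,"wz":0}]'
python3 -m creep '[{"x":0,"y":0,"z":0,"wx":0,"wy":0,"wz":0},{"x":0,"y":0,"z":0,"wx":0,"wy":0,"wz":0},{"x":0,"y":0,"z":0,"wx":0,"wy":0,"wz":0}]' 0.045
python3 -m creep '[{"x":0,"y":0,"z":-0.02,"wx":0,"wy":0,"wz":0},{"x":0,"y":0,"z":-0.04,"wx":0,"wy":0,"wz":0},{"x":0,"y":0,"z":-0.06,"wx":0,"wy":0,"wz":0},{"x":0,"y":0,"z":-0.02,"wx":0,"wy":0,"wz":0}]'
python3 -c "
from h import *
go(.375,-.278,.16,70)"
```

```text
time_s: 5.98
tool_pos: [0.6612, 0.0273, 0.0201]
orientation: [0.331, 3.121, 0.0]
force: [-0.9, -0.2, -1.0]
finger_gap: 0.346
gripper_force: 40.0
time_s: 6.35
tool_pos: [0.6603, 0.0273, 0.0188]
orientation: [0.331, 3.123, 0.0]
force: [0.3, 0.4, -0.1]
finger_gap: 0.53
gripper_force: 0.0
time_s: 6.85
tool_pos: [0.6629, 0.0272, 0.1656]
orientation: [0.33, 3.114, 0.001]
force: [0.0, -0.0, 0.6]
finger_gap: 0.527
gripper_force: 0.0
shift mm [ 217.6 -358.8    2.9]
turn wz 7.9
t 6.85 tcp [0.6629 0.0272 0.1656] q [-0.04  0.19  1.68  0.    1.25 -1.4 ] tilt 0.58
```

```bash
python3 -m creep '[{"x":0.0218,"y":-0.0359,"z":0,"wx":0,"wy":0,"wz":0},{"x":0.0218,"y":-0.0359,"z":0,"wx":0,"wy":0,"wz":0},{"x":0.0218,"y":-0.0359,"z":0,"wx":0,"wy":0,"wz":0},{"x":0.0218,"y":-0.0359,"z":0,"wx":0,"wy":0,"wz":0},{"x":0.0218,"y":-0.0359,"z":0,"wx":0,"wy":0,"wz":0},{"x":0.0218,"y":-0.0359,"z":0,"wx":0,"wy":0,"wz":0},{"x":0.0218,"y":-0.0359,"z":0,"wx":0,"wy":0,"wz":0},{"x":0.0218,"y":-0.0359,"z":0,"wx":0,"wy":0,"wz":0},{"x":0.0218,"y":-0.0359,"z":0,"wx":0,"wy":0,"wz":0},{"x":0.0218,"y":-0.0359,"z":0,"wx":0,"wy":0,"wz":0}]' 0.055
python3 -m creep '[{"x":0,"y":0,"z":0,"wx":0,"wy":0,"wz":0},{"x":0,"y":0,"z":0,"wx":0,"wy":0,"wz":0}]'
python3 look.py w4
python3 - <<'E'
from m import *
i,d,C=load("w4"); K,R,o=C; P=R.T@(np.array([.352,-.278,.05])-o); p=(K@P/P[2])[:2]; print("expected px",p)
t,r=hm("w4",tuple(int(v) for v in p),45,.03)
go(*r,.0095)
E
```

```text
time_s: 8.1
tool_pos: [0.3705, -0.2788, 0.1588]
orientation: [0.331, 3.124, -0.001]
force: [0.5, -0.8, -0.3]
finger_gap: 0.646
gripper_force: 0.0
time_s: 8.35
tool_pos: [0.3716, -0.2779, 0.1586]
orientation: [0.332, 3.124, 0.0]
force: [0.2, 0.2, 0.1]
finger_gap: 0.644
gripper_force: 0.0
shift mm [ 4.217e+02  1.936e+02 -1.000e-01]
t 8.4 tcp [ 0.3719 -0.2776  0.1585] q [-0.76 -0.25  2.13  0.    1.26 -2.12] tilt 0.02
expected px [312.2281939  202.49920291]
zt 0.0532 circ [ 0.3519 -0.2805  0.0099] mean [ 0.3512 -0.2804  0.0513] all-rect [ 0.3518 -0.2807] [0.03   0.0304] 71.6
shift mm [ 19.   -7.3 149. ]
t 8.4 tcp [ 0.3719 -0.2776  0.1585] q [-0.76 -0.25  2.13  0.    1.26 -2.12] tilt 0.02
```

View pics/w4.png

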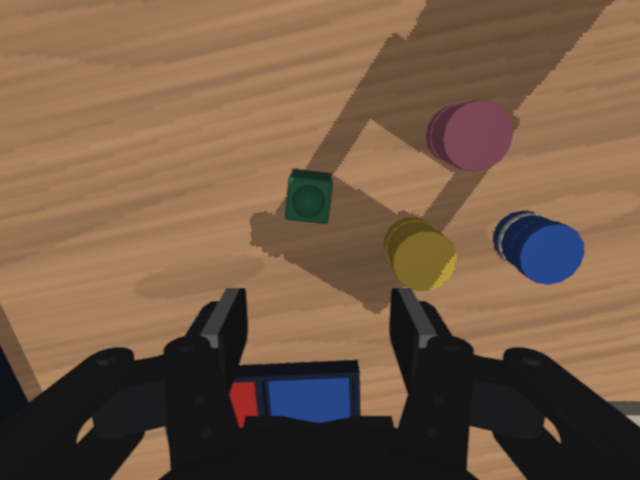

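The green seal is at (309,197), about 6° off square to the fingers. The yellow decoy at (420,253) stays clear of them.

```bash
python3 -m creep '[{"x":0.019,"y":-0.0073,"z":0.03,"wx":0,"wy":0,"wz":0},{"x":0,"y":0,"z":0.03,"wx":0,"wy":0,"wz":6.3},{"x":0,"y":0,"z":0.04,"wx":0,"wy":0,"wz":0},{"x":0,"y":0,"z":0.03,"wx":0,"wy":0,"wz":0},{"x":0,"y":0,"z":0.017,"wx":0,"wy":0,"wz":0},{"x":0,"y":0,"z":0.002,"wx":0,"wy":0,"wz":0},{"x":0,"y":0,"z":0,"wx":0,"wy":0,"wz":0}]'
python3 -m creep '[{"x":0,"y":0,"z":0,"wx":0,"wy":0,"wz":0},{"x":0,"y":0,"z":0,"wx":0,"wy":0,"wz":0},{"x":0,"y":0,"z":0,"wx":0,"wy":0,"wz":0},{"x":0,"y":0,"z":0,"wx":0,"wy":0,"wz":0},{"x":0,"y":0,"z":0,"wx":0,"wy":0,"wz":0}]' 0.01 40
python3 -m creep '[{"x":0,"y":0,"z":-0.03,"wx":0,"wy":0,"wz":0},{"x":0,"y":0,"z":-0.05,"wx":0,"wy":0,"wz":0},{"x":0,"y":0,"z":-0.06,"wx":0,"wy":0,"wz":0},{"x":0,"y":0,"z":0,"wx":0,"wy":0,"wz":-6.5},{"x":0,"y":0,"z":0,"wx":0,"wy":0,"wz":0}]'
python3 -c "
from h import *
go(.642,-.0527,.15,78)"
```

```text
time_s: 9.28
tool_pos: [0.3522, -0.2811, 0.0099]
orientation: [0.5, 3.101, -0.001]
force: [-0.8, -0.9, -0.1]
finger_gap: 0.642
gripper_force: 0.0
time_s: 9.9
tool_pos: [0.3523, -0.2819, 0.0105]
orientation: [0.502, 3.099, -0.002]
force: [1.1, 1.0, 5.0]
finger_gap: 0.343
gripper_force: 40.9
time_s: 10.52
tool_pos: [0.3512, -0.2811, 0.1494]
orientation: [0.328, 3.124, -0.0]
force: [-0.2, 0.1, -0.9]
finger_gap: 0.339
gripper_force: 40.1
shift mm [-237.   283.8   -0.6]
turn wz 0.0
t 10.53 tcp [ 0.3512 -0.2811  0.1494] q [-0.79 -0.27  2.16 -0.    1.25 -2.16] tilt 0.02
```

```bash
python3 -m creep '[{"x":-0.0237,"y":0.0284,"z":0,"wx":0,"wy":0,"wz":0},{"x":-0.0237,"y":0.0284,"z":0,"wx":0,"wy":0,"wz":0},{"x":-0.0237,"y":0.0284,"z":0,"wx":0,"wy":0,"wz":0},{"x":-0.0237,"y":0.0284,"z":0,"wx":0,"wy":0,"wz":0},{"x":-0.0237,"y":0.0284,"z":0,"wx":0,"wy":0,"wz":0},{"x":-0.0237,"y":0.0284,"z":0,"wx":0,"wy":0,"wz":0},{"x":-0.0237,"y":0.0284,"z":0,"wx":0,"wy":0,"wz":0},{"x":-0.0237,"y":0.0284,"z":0,"wx":0,"wy":0,"wz":0},{"x":-0.0237,"y":0.0284,"z":0,"wx":0,"wy":0,"wz":0},{"x":-0.0237,"y":0.0284,"z":0,"wx":0,"wy":0,"wz":0}]'
python3 -m creep '[{"x":0,"y":0,"z":0,"wx":0,"wy":0,"wz":0},{"x":0,"y":0,"z":0,"wx":0,"wy":0,"wz":0}]'
python3 -c "
from h import *
go(.642,-.0527,.0165,78)"
```

```text
time_s: 11.78
tool_pos: [0.6415, -0.0512, 0.1467]
orientation: [-0.329, -3.12, -0.0]
force: [0.3, -0.6, -0.6]
finger_gap: 0.344
gripper_force: 40.1
time_s: 12.02
tool_pos: [0.6406, -0.0523, 0.1473]
orientation: [-0.327, -3.121, 0.0]
force: [0.1, 0.7, -1.1]
finger_gap: 0.346
gripper_force: 40.1
shift mm [-1.900e+00 -1.000e-01  1.308e+02]
turn wz 0.0
t 12.03 tcp [ 0.6406 -0.0523  0.1473] q [-0.16  0.17  1.74 -0.    1.23 -1.53] tilt 0.21
```

```bash
python3 -m creep '[{"x":-0.002,"y":0,"z":0.03,"wx":0,"wy":0,"wz":0},{"x":0,"y":0,"z":0.04,"wx":0,"wy":0,"wz":0},{"x":0,"y":0,"z":0.03,"wx":0,"wy":0,"wz":0},{"x":0,"y":0,"z":0.02,"wx":0,"wy":0,"wz":0},{"x":0,"y":0,"z":0.011,"wx":0,"wy":0,"wz":0},{"x":0,"y":0,"z":0.001,"wx":0,"wy":0,"wz":0},{"x":0,"y":0,"z":0,"wx":0,"wy":0,"wz":0}]'
python3 -m creep '[{"x":0,"y":0,"z":0,"wx":0,"wy":0,"wz":0},{"x":0,"y":0,"z":0,"wx":0,"wy":0,"wz":0},{"x":0,"y":0,"z":0,"wx":0,"wy":0,"wz":0}]' 0.045
python3 -m creep '[{"x":0,"y":0,"z":-0.02,"wx":0,"wy":0,"wz":0},{"x":0,"y":0,"z":-0.04,"wx":0,"wy":0,"wz":0},{"x":0,"y":0,"z":-0.06,"wx":0,"wy":0,"wz":0},{"x":0,"y":0,"z":-0.02,"wx":0,"wy":0,"wz":0}]'
python3 -c "
from h import *
go(.435,-.125,.16)"
```

```text
time_s: 12.9
tool_pos: [0.6448, -0.0528, 0.0186]
orientation: [0.326, 3.123, -0.0]
force: [0.4, 0.1, -0.8]
finger_gap: 0.349
gripper_force: 40.2
time_s: 13.28
tool_pos: [0.6443, -0.0526, 0.0179]
orientation: [0.326, 3.124, -0.0]
force: [0.3, 0.1, 0.7]
finger_gap: 0.524
gripper_force: 0.0
time_s: 13.78
tool_pos: [0.6468, -0.053, 0.1645]
orientation: [0.325, 3.115, -0.001]
force: [0.3, -0.3, -0.5]
finger_gap: 0.522
gripper_force: 0.0
shift mm [ 192.4 -114.1    2.5]
t 13.78 tcp [ 0.6468 -0.053   0.1645] q [-0.16  0.16  1.72  0.    1.25 -1.53] tilt 0.57
```

```bash
python3 -m creep '[{"x":0.032,"y":-0.019,"z":0,"wx":0,"wy":0,"wz":0},{"x":0.032,"y":-0.019,"z":0,"wx":0,"wy":0,"wz":0},{"x":0.032,"y":-0.019,"z":0,"wx":0,"wy":0,"wz":0},{"x":0.032,"y":-0.019,"z":0,"wx":0,"wy":0,"wz":0},{"x":0.032,"y":-0.019,"z":0,"wx":0,"wy":0,"wz":0},{"x":0.032,"y":-0.019,"z":0,"wx":0,"wy":0,"wz":0},{"x":0,"y":0,"z":0,"wx":0,"wy":0,"wz":0},{"x":0,"y":0,"z":0,"wx":0,"wy":0,"wz":0}]' 0.065
python3 look.py w5
python3 - <<'E'
from m import *
i,d,C=load("w5"); K,R,o=C; P=R.T@(np.array([.422,-.125,.05])-o); p=(K@P/P[2])[:2]; print("expected px",p)
t,r=hm("w5",tuple(int(v) for v in p),50,.03); meas("w5",tuple(int(v) for v in p),50,(100,100,30),(130,255,255))
go(*t,.017)
E
```

```text
time_s: 14.78
tool_pos: [0.433, -0.1246, 0.1579]
orientation: [0.326, 3.123, -0.0]
force: [0.4, -0.3, 0.1]
finger_gap: 0.76
gripper_force: 0.0
shift mm [449.6  32.6  -0.5]
t 14.82 tcp [ 0.4332 -0.1245  0.1579] q [-0.4  -0.28  2.16  0.    1.26 -1.76] tilt 0.06
expected px [314.69553206 215.51865929]
zt 0.0488 circ [ 0.4217 -0.1268  0.022 ] mean [ 0.4211 -0.1266  0.0477] all-rect [ 0.4217 -0.1267] [0.043  0.0429] 68.9
zt 0.0488 circ [ 0.4214 -0.1268  0.0217] mean [ 0.4207 -0.1267  0.0477] rect [ 0.4204 -0.127 ] [0.041 0.043] [111.7  22.1] px 280 344 178 245
shift mm [ 10.9  -4.6 140.8]
t 14.82 tcp [ 0.4332 -0.1245  0.1579] q [-0.4  -0.28  2.16  0.    1.26 -1.76] tilt 0.06
```

```bash
python3 -m creep '[{"x":0.011,"y":-0.0046,"z":0.03,"wx":0,"wy":0,"wz":0},{"x":0,"y":0,"z":0.04,"wx":0,"wy":0,"wz":0},{"x":0,"y":0,"z":0.04,"wx":0,"wy":0,"wz":0},{"x":0,"y":0,"z":0.02,"wx":0,"wy":0,"wz":0},{"x":0,"y":0,"z":0.011,"wx":0,"wy":0,"wz":0},{"x":0,"y":0,"z":0,"wx":0,"wy":0,"wz":0},{"x":0,"y":0,"z":0,"wx":0,"wy":0,"wz":0}]'
python3 -m creep '[{"x":0,"y":0,"z":0,"wx":0,"wy":0,"wz":0},{"x":0,"y":0,"z":0,"wx":0,"wy":0,"wz":0},{"x":0,"y":0,"z":0,"wx":0,"wy":0,"wz":0},{"x":0,"y":0,"z":0,"wx":0,"wy":0,"wz":0},{"x":0,"y":0,"z":0,"wx":0,"wy":0,"wz":0}]' 0.025 40
python3 -m creep '[{"x":0,"y":0,"z":-0.03,"wx":0,"wy":0,"wz":0},{"x":0,"y":0,"z":-0.05,"wx":0,"wy":0,"wz":0},{"x":0,"y":0,"z":-0.05,"wx":0,"wy":0,"wz":0},{"x":0,"y":0,"z":0,"wx":0,"wy":0,"wz":0}]'
python3 -c "
from h import *
go(.5405,-.3205,.15,80.5)"
```

```text
time_s: 15.7
tool_pos: [0.4219, -0.1271, 0.0174]
orientation: [0.325, 3.123, -0.001]
force: [0.3, 0.3, -0.1]
finger_gap: 0.761
gripper_force: 0.0
time_s: 16.32
tool_pos: [0.4217, -0.1272, 0.0176]
orientation: [0.326, 3.123, -0.001]
force: [-1.1, 1.4, 6.1]
finger_gap: 0.5
gripper_force: 40.3
time_s: 16.82
tool_pos: [0.4236, -0.128, 0.1513]
orientation: [0.325, 3.115, -0.005]
force: [0.1, -0.8, -0.6]
finger_gap: 0.501
gripper_force: 40.9
shift mm [-154.1 -164.2    3.2]
turn wz -2.4
t 16.82 tcp [ 0.4236 -0.128   0.1513] q [-0.41 -0.3   2.18 -0.    1.25 -1.78] tilt 0.58
```

```bash
python3 -m creep '[{"x":-0.0257,"y":-0.0274,"z":0,"wx":0,"wy":0,"wz":0},{"x":-0.0257,"y":-0.0274,"z":0,"wx":0,"wy":0,"wz":0},{"x":-0.0257,"y":-0.0274,"z":0,"wx":0,"wy":0,"wz":0},{"x":-0.0257,"y":-0.0274,"z":0,"wx":0,"wy":0,"wz":0},{"x":-0.0257,"y":-0.0274,"z":0,"wx":0,"wy":0,"wz":0},{"x":-0.0257,"y":-0.0274,"z":0,"wx":0,"wy":0,"wz":0},{"x":0,"y":0,"z":0,"wx":0,"wy":0,"wz":-2.5},{"x":0,"y":0,"z":0,"wx":0,"wy":0,"wz":0}]'
python3 look.py w6; python3 -c "
from h import *
go(.5405,-.3205,.0235,80.5)"
```

```text
time_s: 17.82
tool_pos: [0.5368, -0.3191, 0.144]
orientation: [-0.259, -3.128, -0.003]
force: [0.4, 0.8, 0.1]
finger_gap: 0.501
gripper_force: 41.0
shift mm [582.  226.4   1.9]
t 17.88 tcp [ 0.5369 -0.3189  0.1444] q [-0.62  0.14  1.79 -0.    1.22 -2.03] tilt 0.17
shift mm [ -4.2  -1.1 120.9]
turn wz 0.0
t 17.88 tcp [ 0.5369 -0.3189  0.1444] q [-0.62  0.14  1.79 -0.    1.22 -2.03] tilt 0.17
```

View pics/w6.png

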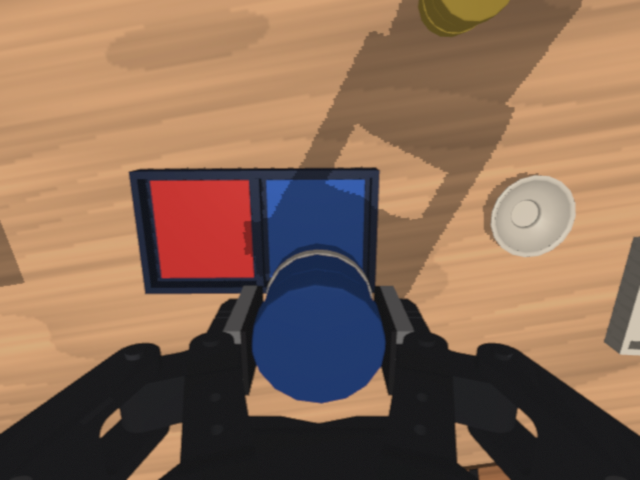

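The tray is square to the tool, with corners at (132,172), (379,170) and (147,292). The blue bay is directly below the pot.

Run:
```python
from m import *
i,d,C=load("w6"); W=plane(C,[[132,172],[379,170],[147,292]],.018); Y=W[1]-W[0]
yh=Y/np.linalg.norm(Y); ctr=(W[1]+W[2])/2; print(ctr,np.linalg.norm(Y),np.degrees(np.arctan2(Y[1],Y[0])),ctr+.041*yh,ctr-.041*yh)
b=ctr+.041*yh; go(b[0],b[1],.0235)
```

```text
[ 0.53600906 -0.36226212  0.018     ] 0.1668725102699176 81.0909524446575 [ 0.54235858 -0.32175676  0.018     ] [ 0.52965954 -0.40276747  0.018     ]
shift mm [ -6.2  -2.1 120.9]
t 17.88 tcp [ 0.5369 -0.3189  0.1444] q [-0.62  0.14  1.79 -0.    1.22 -2.03] tilt 0.17
```

```bash
python3 -m creep '[{"x":-0.004,"y":-0.0015,"z":0.03,"wx":0,"wy":0,"wz":0},{"x":0,"y":0,"z":0.04,"wx":0,"wy":0,"wz":0},{"x":0,"y":0,"z":0.03,"wx":0,"wy":0,"wz":0},{"x":0,"y":0,"z":0.015,"wx":0,"wy":0,"wz":0},{"x":0,"y":0,"z":0.007,"wx":0,"wy":0,"wz":0},{"x":0,"y":0,"z":0,"wx":0,"wy":0,"wz":0},{"x":0,"y":0,"z":0,"wx":0,"wy":0,"wz":0}]'
python3 -m creep '[{"x":0,"y":0,"z":0,"wx":0,"wy":0,"wz":0},{"x":0,"y":0,"z":0,"wx":0,"wy":0,"wz":0},{"x":0,"y":0,"z":0,"wx":0,"wy":0,"wz":0}]' 0.057
python3 -m creep '[{"x":0,"y":0,"z":-0.02,"wx":0,"wy":0,"wz":0},{"x":0,"y":0,"z":-0.04,"wx":0,"wy":0,"wz":0},{"x":0,"y":0,"z":-0.06,"wx":0,"wy":0,"wz":0},{"x":0,"y":0,"z":-0.02,"wx":0,"wy":0,"wz":0}]'
python3 -c "
from h import *
go(.449,.133,.16)"
```

```text
time_s: 18.75
tool_pos: [0.5424, -0.3222, 0.0259]
orientation: [0.257, 3.129, -0.002]
force: [-0.4, -0.0, -0.0]
finger_gap: 0.5
gripper_force: 41.0
time_s: 19.12
tool_pos: [0.5416, -0.3217, 0.0247]
orientation: [0.257, 3.131, -0.001]
force: [0.0, 0.0, 0.2]
finger_gap: 0.669
gripper_force: 0.0
time_s: 19.62
tool_pos: [0.5438, -0.3232, 0.1715]
orientation: [0.257, 3.123, -0.008]
force: [0.3, -0.3, 0.2]
finger_gap: 0.667
gripper_force: 0.0
shift mm [168.1 434.6   8.1]
t 19.62 tcp [ 0.5438 -0.3232  0.1715] q [-0.62  0.12  1.75 -0.    1.25 -2.03] tilt 0.56
```

```bash
python3 -m creep '[{"x":0.0168,"y":0.0435,"z":0.0005,"wx":0,"wy":0,"wz":0},{"x":0.0168,"y":0.0435,"z":0.0005,"wx":0,"wy":0,"wz":0},{"x":0.0168,"y":0.0435,"z":0.0005,"wx":0,"wy":0,"wz":0},{"x":0.0168,"y":0.0435,"z":0.0005,"wx":0,"wy":0,"wz":0},{"x":0.0168,"y":0.0435,"z":0.0005,"wx":0,"wy":0,"wz":0},{"x":0.0168,"y":0.0435,"z":0.0005,"wx":0,"wy":0,"wz":0},{"x":0.0168,"y":0.0435,"z":0.0005,"wx":0,"wy":0,"wz":0},{"x":0.0168,"y":0.0435,"z":0.0005,"wx":0,"wy":0,"wz":0},{"x":0.0168,"y":0.0435,"z":0.0005,"wx":0,"wy":0,"wz":0},{"x":0.0168,"y":0.0435,"z":0.0005,"wx":0,"wy":0,"wz":0}]' 0.065
python3 -m creep '[{"x":0,"y":0,"z":0,"wx":0,"wy":0,"wz":0},{"x":0,"y":0,"z":0,"wx":0,"wy":0,"wz":0}]'
python3 look.py w7
python3 - <<'E'
from m import *
i,d,C=load("w7"); K,R,o=C; P=R.T@(np.array([.438,.1335,.05])-o); p=(K@P/P[2])[:2]; print("expected px",p)
t,r=hm("w7",tuple(int(v) for v in p),50,.03); meas("w7",tuple(int(v) for v in p),50,(0,100,30),(6,255,255))
go(*t,.017)
E
```

```text
time_s: 20.88
tool_pos: [0.4462, 0.1364, 0.1599]
orientation: [0.258, 3.13, 0.0]
force: [-0.5, -0.2, 0.8]
finger_gap: 0.764
gripper_force: 0.0
time_s: 21.12
tool_pos: [0.4468, 0.1348, 0.1596]
orientation: [0.257, 3.131, -0.001]
force: [0.4, -0.5, -0.7]
finger_gap: 0.757
gripper_force: 0.0
shift mm [ 4.189e+02 -2.059e+02 -1.000e-01]
t 21.18 tcp [0.4469 0.1344 0.1595] q [ 0.18 -0.24  2.12 -0.    1.26 -1.23] tilt 0.02
expected px [314.69491333 218.31110823]
zt 0.0488 circ [0.4383 0.1328 0.022 ] mean [0.4376 0.133  0.0477] all-rect [0.4382 0.133 ] [0.0427 0.0429] 80.2
zt 0.0488 circ [0.4383 0.1327 0.022 ] mean [0.4374 0.1328 0.0477] rect [0.437 0.133] [0.043 0.042] [125.5  35.8] px 281 345 181 248
shift mm [  8.3  -3.  142.5]
t 21.18 tcp [0.4469 0.1344 0.1595] q [ 0.18 -0.24  2.12 -0.    1.26 -1.23] tilt 0.02
```

```bash
python3 -m creep '[{"x":0.0083,"y":-0.003,"z":0.03,"wx":0,"wy":0,"wz":0},{"x":0,"y":0,"z":0.04,"wx":0,"wy":0,"wz":0},{"x":0,"y":0,"z":0.04,"wx":0,"wy":0,"wz":0},{"x":0,"y":0,"z":0.02,"wx":0,"wy":0,"wz":0},{"x":0,"y":0,"z":0.0125,"wx":0,"wy":0,"wz":0},{"x":0,"y":0,"z":0,"wx":0,"wy":0,"wz":0},{"x":0,"y":0,"z":0,"wx":0,"wy":0,"wz":0}]'
python3 -m creep '[{"x":0,"y":0,"z":0,"wx":0,"wy":0,"wz":0},{"x":0,"y":0,"z":0,"wx":0,"wy":0,"wz":0},{"x":0,"y":0,"z":0,"wx":0,"wy":0,"wz":0},{"x":0,"y":0,"z":0,"wx":0,"wy":0,"wz":0},{"x":0,"y":0,"z":0,"wx":0,"wy":0,"wz":0}]' 0.025 40
python3 -m creep '[{"x":0,"y":0,"z":-0.03,"wx":0,"wy":0,"wz":0},{"x":0,"y":0,"z":-0.05,"wx":0,"wy":0,"wz":0},{"x":0,"y":0,"z":-0.055,"wx":0,"wy":0,"wz":0},{"x":0,"y":0,"z":0,"wx":0,"wy":0,"wz":0}]'
python3 -c "
from h import *
go(.5297,-.4028,.155,81)"
```

```text
time_s: 22.05
tool_pos: [0.4392, 0.1333, 0.0179]
orientation: [0.258, 3.129, 0.001]
force: [-0.4, 0.4, 0.8]
finger_gap: 0.759
gripper_force: 0.0
time_s: 22.68
tool_pos: [0.4391, 0.1336, 0.0181]
orientation: [0.257, 3.129, 0.0]
force: [-1.3, -0.6, 6.5]
finger_gap: 0.502
gripper_force: 40.3
time_s: 23.18
tool_pos: [0.4415, 0.1342, 0.1575]
orientation: [0.256, 3.12, 0.005]
force: [0.3, -0.4, -0.6]
finger_gap: 0.502
gripper_force: 40.8
shift mm [-174.6 -515.4    2.4]
turn wz -0.4
t 23.18 tcp [0.4415 0.1342 0.1575] q [ 0.18 -0.26  2.14  0.    1.25 -1.23] tilt 0.64
```

```bash
python3 -m creep '[{"x":-0.0145,"y":-0.043,"z":0,"wx":0,"wy":0,"wz":0},{"x":-0.0145,"y":-0.043,"z":0,"wx":0,"wy":0,"wz":0},{"x":-0.0145,"y":-0.043,"z":0,"wx":0,"wy":0,"wz":0},{"x":-0.0145,"y":-0.043,"z":0,"wx":0,"wy":0,"wz":0},{"x":-0.0145,"y":-0.043,"z":0,"wx":0,"wy":0,"wz":0},{"x":-0.0145,"y":-0.043,"z":0,"wx":0,"wy":0,"wz":0},{"x":-0.0145,"y":-0.043,"z":0,"wx":0,"wy":0,"wz":0},{"x":-0.0145,"y":-0.043,"z":0,"wx":0,"wy":0,"wz":0},{"x":-0.0145,"y":-0.043,"z":0,"wx":0,"wy":0,"wz":0},{"x":-0.0145,"y":-0.043,"z":0,"wx":0,"wy":0,"wz":0}]'
python3 -m creep '[{"x":-0.0145,"y":-0.043,"z":0,"wx":0,"wy":0,"wz":0},{"x":-0.0145,"y":-0.043,"z":0,"wx":0,"wy":0,"wz":0},{"x":0,"y":0,"z":0,"wx":0,"wy":0,"wz":0},{"x":0,"y":0,"z":0,"wx":0,"wy":0,"wz":0}]'
python3 -c "
from h import *
go(.5297,-.4028,.0245,81)"
```

```text
time_s: 24.42
tool_pos: [0.5103, -0.3154, 0.1499]
orientation: [-0.258, -3.129, -0.002]
force: [1.2, 0.9, -0.1]
finger_gap: 0.508
gripper_force: 41.0
time_s: 24.92
tool_pos: [0.5248, -0.4031, 0.15]
orientation: [-0.258, -3.129, -0.003]
force: [0.3, -0.0, -0.9]
finger_gap: 0.498
gripper_force: 41.0
shift mm [ -5.1   0.8 125.5]
turn wz -0.4
t 24.93 tcp [ 0.5248 -0.4031  0.15  ] q [-0.74  0.21  1.69  0.    1.24 -2.14] tilt 0.18
```

```bash
python3 -m creep '[{"x":-0.003,"y":0.001,"z":0.03,"wx":0,"wy":0,"wz":0},{"x":0,"y":0,"z":0.04,"wx":0,"wy":0,"wz":0},{"x":0,"y":0,"z":0.03,"wx":0,"wy":0,"wz":0},{"x":0,"y":0,"z":0.02,"wx":0,"wy":0,"wz":0},{"x":0,"y":0,"z":0.007,"wx":0,"wy":0,"wz":0},{"x":0,"y":0,"z":0,"wx":0,"wy":0,"wz":0},{"x":0,"y":0,"z":0,"wx":0,"wy":0,"wz":0}]'
python3 -m creep '[{"x":0,"y":0,"z":0,"wx":0,"wy":0,"wz":0},{"x":0,"y":0,"z":0,"wx":0,"wy":0,"wz":0},{"x":0,"y":0,"z":0,"wx":0,"wy":0,"wz":0}]' 0.057
python3 -m creep '[{"x":0,"y":0,"z":-0.02,"wx":0,"wy":0,"wz":0},{"x":0,"y":0,"z":-0.04,"wx":0,"wy":0,"wz":0},{"x":0,"y":0,"z":-0.06,"wx":0,"wy":0,"wz":0},{"x":0,"y":0,"z":-0.02,"wx":0,"wy":0,"wz":0}]'
python3 - <<'E'
from h import *
print(plane(cam("top"),[[317,272],[309,232],[323,305]],.012))
go(.425,.0,.16,101)
E
```

```text
time_s: 25.8
tool_pos: [0.5295, -0.4043, 0.0265]
orientation: [0.257, 3.129, -0.003]
force: [-0.3, -0.3, -0.1]
finger_gap: 0.499
gripper_force: 41.0
time_s: 26.18
tool_pos: [0.5287, -0.4038, 0.0252]
orientation: [0.258, 3.131, -0.001]
force: [-0.2, 0.2, 0.5]
finger_gap: 0.667
gripper_force: 0.0
time_s: 26.68
tool_pos: [0.5308, -0.4055, 0.1722]
orientation: [0.257, 3.123, -0.01]
force: [-0.4, 0.3, -0.3]
finger_gap: 0.668
gripper_force: 0.0
[[ 0.43063527  0.00360835  0.012     ]
 [ 0.50277865  0.01639824  0.012     ]
 [ 0.37216753 -0.00570016  0.012     ]]
shift mm [170.7 382.8   8.6]
turn wz -20.4
t 26.68 tcp [ 0.5308 -0.4055  0.1722] q [-0.73  0.2   1.67  0.    1.27 -2.14] tilt 0.58
```

```bash
python3 -m creep '[{"x":0.017,"y":0.0382,"z":0,"wx":0,"wy":0,"wz":0},{"x":0.017,"y":0.0382,"z":0,"wx":0,"wy":0,"wz":0},{"x":0.017,"y":0.0382,"z":0,"wx":0,"wy":0,"wz":0},{"x":0.017,"y":0.0382,"z":0,"wx":0,"wy":0,"wz":0},{"x":0.017,"y":0.0382,"z":0,"wx":0,"wy":0,"wz":0},{"x":0.017,"y":0.0382,"z":0,"wx":0,"wy":0,"wz":0},{"x":0.017,"y":0.0382,"z":0,"wx":0,"wy":0,"wz":0},{"x":0.017,"y":0.0382,"z":0,"wx":0,"wy":0,"wz":0},{"x":0.017,"y":0.0382,"z":0,"wx":0,"wy":0,"wz":0},{"x":0.017,"y":0.0382,"z":0,"wx":0,"wy":0,"wz":0}]' 0.04
python3 -m creep '[{"x":0,"y":0,"z":0.005,"wx":0,"wy":0,"wz":-10.2},{"x":0,"y":0,"z":0.005,"wx":0,"wy":0,"wz":-10.2},{"x":0,"y":0,"z":0,"wx":0,"wy":0,"wz":0},{"x":0,"y":0,"z":0,"wx":0,"wy":0,"wz":0}]'
python3 look.py w8
python3 - <<'E'
from m import *
i,d,C=load("w8"); v,u=np.indices(d.shape); P=depth(C,np.c_[u.ravel(),v.ravel()],d.ravel()); ok=(d.ravel()>0)&(np.hypot(P[:,0]-.43,P[:,1]-.004)<.085)
for lo,hi in((.0045,.012),(.0125,.022)):
    Q=P[ok&(P[:,2]>lo)&(P[:,2]<hi)]; r=cv2.minAreaRect(Q[:,:2].astype(np.float32)); print(len(Q),np.median(Q[:,2]),Q[:,:2].mean(0),r,np.degrees(np.linalg.eigh(np.cov(Q[:,:2].T))[1][:,1]@[1,0]) if 0 else np.degrees(np.arctan2(*np.linalg.eigh(np.cov(Q[:,:2].T))[1][::-1,1])))
E
```

```text
time_s: 27.92
tool_pos: [0.4227, 0.0023, 0.1652]
orientation: [0.258, 3.13, 0.0]
force: [1.1, 0.2, 0.9]
finger_gap: 0.469
gripper_force: 0.0
time_s: 28.42
tool_pos: [0.4234, 0.001, 0.1551]
orientation: [-0.297, 3.127, -0.0]
force: [-0.2, -0.2, 1.0]
finger_gap: 0.469
gripper_force: 0.0
shift mm [ 4.16e+02  7.89e+01 -2.00e-01]
t 28.48 tcp [0.4234 0.0009 0.1552] q [-0.12 -0.35  2.21  0.    1.28 -1.89] tilt 0.03
1658 0.008738353661972675 [0.47771996 0.0126661 ] ((0.437932550907135, 0.004509583115577698), (0.14019304513931274, 0.021935174241662025), 11.604521751403809) -168.98723018112142
2645 0.01531981369003077 [ 0.40907236 -0.00112883] ((0.4147951006889343, -0.0002572145313024521), (0.0929160937666893, 0.017918985337018967), 10.721673011779785) -168.6770240022938
```

View pics/w8.png

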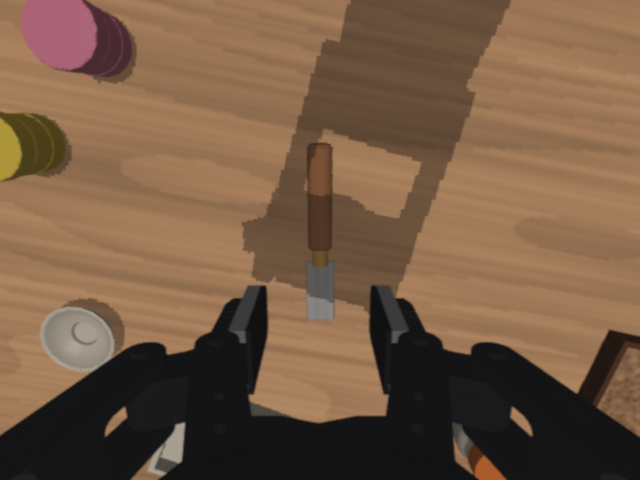

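The knife is aligned with the gripper. It is 140 mm long centred at (0.438, 0.0045), with yaw 11.3° and the handle top at about 15 mm. I'll grasp it at its balance point.

```bash
python3 -c "
from h import *
go(.4183,.0006,.003,101.2)"
python3 -m creep '[{"x":0.005,"y":0,"z":0.03,"wx":0,"wy":0,"wz":0},{"x":0,"y":0,"z":0.04,"wx":0,"wy":0,"wz":0},{"x":0,"y":0,"z":0.04,"wx":0,"wy":0,"wz":0},{"x":0,"y":0,"z":0.025,"wx":0,"wy":0,"wz":0},{"x":0,"y":0,"z":0.012,"wx":0,"wy":0,"wz":0},{"x":0,"y":0,"z":0.005,"wx":0,"wy":0,"wz":0},{"x":0,"y":0,"z":0,"wx":0,"wy":0,"wz":0},{"x":0,"y":0,"z":0,"wx":0,"wy":0,"wz":0}]'
python3 -c "
from h import *
go(.4183,.0006,.003,101.2)"
```

```text
shift mm [  5.2   0.7 152.2]
turn wz -0.3
t 28.48 tcp [0.4234 0.0009 0.1552] q [-0.12 -0.35  2.21  0.    1.28 -1.89] tilt 0.03
time_s: 29.48
tool_pos: [0.4194, -0.0, 0.0039]
orientation: [-0.301, 3.125, -0.001]
force: [0.3, 0.4, 0.1]
finger_gap: 0.473
gripper_force: 0.0
shift mm [1.  0.8 0.9]
turn wz -0.2
t 29.48 tcp [ 0.4194 -0.      0.0039] q [-0.13 -0.13  2.32 -0.    0.94 -1.89] tilt 0.13
```

```bash
python3 -m creep '[{"x":0,"y":0,"z":0.001,"wx":0,"wy":0,"wz":0},{"x":0,"y":0,"z":0,"wx":0,"wy":0,"wz":0},{"x":0,"y":0,"z":0,"wx":0,"wy":0,"wz":0},{"x":0,"y":0,"z":0,"wx":0,"wy":0,"wz":0},{"x":0,"y":0,"z":0,"wx":0,"wy":0,"wz":0},{"x":0,"y":0,"z":0,"wx":0,"wy":0,"wz":0}]' 0.005 60
python3 -m creep '[{"x":0,"y":0,"z":-0.03,"wx":0,"wy":0,"wz":0},{"x":0,"y":0,"z":-0.05,"wx":0,"wy":0,"wz":0},{"x":0,"y":0,"z":-0.055,"wx":0,"wy":0,"wz":0},{"x":0,"y":0,"z":0,"wx":0,"wy":0,"wz":0}]'
python3 -c "
from h import *
go(.532,.318,.15,178)"
```

```text
time_s: 30.22
tool_pos: [0.4192, 0.0, 0.0027]
orientation: [-0.301, 3.126, -0.0]
force: [-0.1, -0.4, 5.8]
finger_gap: 0.188
gripper_force: 60.9
time_s: 30.72
tool_pos: [0.4216, -0.0003, 0.1418]
orientation: [-0.3, 3.117, -0.004]
force: [0.1, 0.6, -0.9]
finger_gap: 0.192
gripper_force: 60.1
shift mm [-169.2  291.3   -7.5]
turn wz -77.0
t 30.73 tcp [ 4.216e-01 -3.000e-04  1.418e-01] q [-0.13 -0.35  2.23 -0.    1.24 -1.89] tilt 0.58
```

```bash
python3 -m creep '[{"x":-0.0188,"y":0.0324,"z":-0.001,"wx":0,"wy":0,"wz":0},{"x":-0.0188,"y":0.0324,"z":-0.001,"wx":0,"wy":0,"wz":0},{"x":-0.0188,"y":0.0324,"z":-0.001,"wx":0,"wy":0,"wz":0},{"x":-0.0188,"y":0.0324,"z":-0.001,"wx":0,"wy":0,"wz":0},{"x":-0.0188,"y":0.0324,"z":-0.001,"wx":0,"wy":0,"wz":0},{"x":-0.0188,"y":0.0324,"z":-0.001,"wx":0,"wy":0,"wz":0},{"x":-0.0188,"y":0.0324,"z":-0.001,"wx":0,"wy":0,"wz":0},{"x":-0.0188,"y":0.0324,"z":-0.001,"wx":0,"wy":0,"wz":0},{"x":-0.0188,"y":0.0324,"z":-0.001,"wx":0,"wy":0,"wz":0}]'
python3 -m creep '[{"x":0,"y":0,"z":0,"wx":0,"wy":0,"wz":-9.6},{"x":0,"y":0,"z":0,"wx":0,"wy":0,"wz":-9.6},{"x":0,"y":0,"z":0,"wx":0,"wy":0,"wz":-9.6},{"x":0,"y":0,"z":0,"wx":0,"wy":0,"wz":-9.6},{"x":0,"y":0,"z":0,"wx":0,"wy":0,"wz":-9.6},{"x":0,"y":0,"z":0,"wx":0,"wy":0,"wz":-9.6},{"x":0,"y":0,"z":0,"wx":0,"wy":0,"wz":-9.6},{"x":0,"y":0,"z":0,"wx":0,"wy":0,"wz":-9.6},{"x":0,"y":0,"z":0,"wx":0,"wy":0,"wz":0},{"x":0,"y":0,"z":0,"wx":0,"wy":0,"wz":0}]'
python3 look.py w9; python3 -c "
from h import *
go(.532,.319,.0085,178)"
```

```text
time_s: 31.85
tool_pos: [0.528, 0.3193, 0.1433]
orientation: [0.301, -3.124, 0.002]
force: [1.0, 0.5, -0.9]
finger_gap: 0.188
gripper_force: 60.1
time_s: 33.1
tool_pos: [0.5283, 0.3184, 0.1446]
orientation: [2.174, -2.265, -0.001]
force: [-0.3, 0.8, -0.4]
finger_gap: 0.192
gripper_force: 60.1
shift mm [339.5 515.2   0.8]
t 33.15 tcp [0.5285 0.3184 0.1449] q [ 0.46  0.12  1.8  -0.    1.22 -2.65] tilt 0.08
shift mm [ -0.8  -3.7 136.4]
turn wz -0.3
t 33.15 tcp [0.5285 0.3184 0.1449] q [ 0.46  0.12  1.8  -0.    1.22 -2.65] tilt 0.08
```

View pics/w9.png

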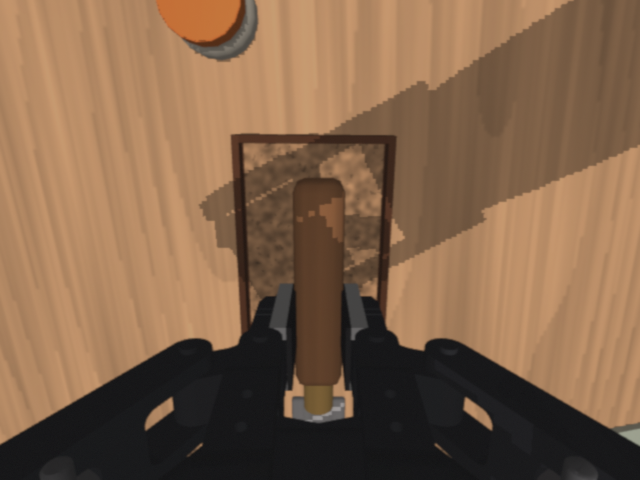

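The tray's near rim corners are at (233,135) and (396,136). The knife is straight and over the middle of the tray.

Run:
```python
from m import *
i,d,C=load("w9"); W=plane(C,[[233,135],[396,136]],.018); X=W[1]-W[0]; print(W,np.linalg.norm(X),np.degrees(np.arctan2(X[1],X[0])))
x=X/np.linalg.norm(X); x=-x if x[0]<0 else x; y=np.array([-x[1],x[0],0]); c=W.mean(0)+.085*y; print("centre",c)
# knife handle end, at about its top height
print("handle end",plane(C,[[319,178]],.0145+.14))
t=c-.0195*y; go(t[0],t[1],.0085,np.degrees(np.arctan2(x[1],x[0])))
```

```text
[[0.58187039 0.2544237  0.018     ]
 [0.47428854 0.25927969 0.018     ]] 0.10769138627345513 177.41556062483454
centre [0.53191226 0.34176524 0.018     ]
handle end [[0.52604206 0.2662356  0.1545    ]]
shift mm [ -4.   -2.6 136.4]
turn wz 0.3
t 33.15 tcp [0.5285 0.3184 0.1449] q [ 0.46  0.12  1.8  -0.    1.22 -2.65] tilt 0.08
```

```bash
python3 -m creep '[{"x":-0.004,"y":-0.0015,"z":0.03,"wx":0,"wy":0,"wz":0},{"x":0,"y":0,"z":0.04,"wx":0,"wy":0,"wz":0},{"x":0,"y":0,"z":0.035,"wx":0,"wy":0,"wz":0},{"x":0,"y":0,"z":0.02,"wx":0,"wy":0,"wz":0},{"x":0,"y":0,"z":0.01,"wx":0,"wy":0,"wz":0},{"x":0,"y":0,"z":0,"wx":0,"wy":0,"wz":0},{"x":0,"y":0,"z":0,"wx":0,"wy":0,"wz":0},{"x":0,"y":0,"z":0,"wx":0,"wy":0,"wz":0}]'
```

```text
time_s: 34.15
tool_pos: [0.5315, 0.3231, 0.0123]
orientation: [-2.177, 2.262, -0.001]
force: [-0.4, -0.9, -1.7]
finger_gap: 0.193
gripper_force: 60.1
```

```bash
python3 -m creep '[{"x":0,"y":0,"z":0.0035,"wx":0,"wy":0,"wz":0},{"x":0,"y":0,"z":0,"wx":0,"wy":0,"wz":0},{"x":0,"y":0,"z":0,"wx":0,"wy":0,"wz":0}]'
python3 -m creep '[{"x":0,"y":0,"z":0,"wx":0,"wy":0,"wz":0},{"x":0,"y":0,"z":0,"wx":0,"wy":0,"wz":0},{"x":0,"y":0,"z":0,"wx":0,"wy":0,"wz":0}]' 0.035
python3 -m creep '[{"x":0,"y":0,"z":-0.02,"wx":0,"wy":0,"wz":0},{"x":0,"y":0,"z":-0.04,"wx":0,"wy":0,"wz":0},{"x":0,"y":0,"z":-0.06,"wx":0,"wy":0,"wz":0},{"x":0,"y":0,"z":-0.06,"wx":0,"wy":0,"wz":0},{"x":0,"y":0.05,"z":-0.03,"wx":0,"wy":0,"wz":0},{"x":0,"y":0.06,"z":0,"wx":0,"wy":0,"wz":0},{"x":0,"y":0.06,"z":0,"wx":0,"wy":0,"wz":0},{"x":0,"y":0,"z":0,"wx":0,"wy":0,"wz":0},{"x":0,"y":0,"z":0,"wx":0,"wy":0,"wz":0}]'
python3 - <<'E'
from h import *
p,d=capture("top"); cv2.imwrite("pics/top1.png",p); T=cam("top")
v,u=np.indices(d.shape); P=depth(T,np.c_[u.ravel(),v.ravel()],d.ravel())
for n,c,lo,r in(("cream",(.66,.027),.047,.03),("green",(.643,-.053),.047,.03),("blue",(.542,-.322),.04,.03),("red",(.53,-.403),.04,.03),("jar",(.586,.181),.042,.03),("saucer",(.554,-.17),.006,.035)):
    q=P[(np.hypot(P[:,0]-c[0],P[:,1]-c[1])<r)&(P[:,2]>lo)]; (a,b),rr=cv2.minEnclosingCircle(q[:,:2].astype(np.float32)); print(n,len(q),np.round([a,b,rr],4),"z95",round(np.percentile(q[:,2],92),4))
for lo,hi in((.0105,.016),(.0175,.025)):
    q=P[(abs(P[:,0]-.532)<.035)&(abs(P[:,1]-.341)<.078)&(P[:,2]>lo)&(P[:,2]<hi)]; print(len(q),cv2.minAreaRect(q[:,:2].astype(np.float32)),np.median(q[:,2]))
E
```

```text
time_s: 34.52
tool_pos: [0.5309, 0.3228, 0.0077]
orientation: [-2.178, 2.263, -0.0]
force: [0.2, 0.2, 0.8]
finger_gap: 0.189
gripper_force: 60.3
time_s: 34.9
tool_pos: [0.5303, 0.3225, 0.0072]
orientation: [2.178, -2.263, -0.0]
force: [-0.5, -0.3, 0.2]
finger_gap: 0.41
gripper_force: 0.0
time_s: 36.02
tool_pos: [0.361, 0.3294, 0.2189]
orientation: [-2.177, 2.261, -0.001]
force: [-0.1, 0.1, -0.1]
finger_gap: 0.409
gripper_force: 0.0
cream 176 [0.6599 0.0278 0.0182] z95 0.0586
green 170 [ 0.6436 -0.052   0.0188] z95 0.058
blue 563 [ 0.5406 -0.3207  0.0228] z95 0.0546
red 581 [ 0.5278 -0.4035  0.0226] z95 0.0546
jar 562 [0.5856 0.1814 0.0237] z95 0.0514
saucer 741 [ 0.555  -0.1692  0.0294] z95 0.0185
345 ((0.5239542126655579, 0.33808159828186035), (0.1499481499195099, 0.034815095365047455), 87.89468383789062) 0.013852031567161638
423 ((0.5303333401679993, 0.3297244906425476), (0.11366256326436996, 0.017951317131519318), 85.96470642089844) 0.020117118584954796
```

View pics/top1.png

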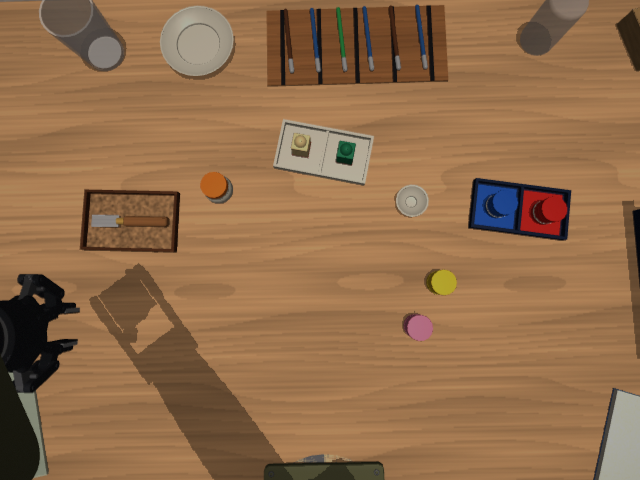

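The top view shows all five things in place:
- **Seals:** (301,143) and (346,152).
- **Pots:** (501,204) and (550,209).
- **Knife:** (130,221), on the cork and inside the rim.

The heights fit the tray floors, the jar and saucer haven't moved, and the gripper is clear.

```bash
python3 -c "
from plant import *
print(job_done())"
```

```text
the job is handed in; nothing more can be done
None
```

I sorted all five things into their trays, left the saucer and cream jar where they were, and handed the job in at about 36 s; a last top-camera check agreed, but no verdict came back.

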